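# Slide the mast pulley through the gap to the pad

## Robot

A 6-joint arm with a two-finger parallel gripper is mounted at the origin on the work surface. World frame = base frame: x ahead of the robot, y to its left, z up, the work surface at z = 0. Lengths are in mm, angles in rad, forces in N, time in s.
With the tool pointing down it reaches from about 400 to 925 mm from the base axis. Payload 12.5 kg.
Tool frame: the origin (TCP) lies at the very end of the fingers, on their centre line; the grasp point (between the pads) lies env.grip_point_offset behind it (env.grip_point_offset is the distance from the TCP to the grasp point, in mm); y points along the fingers, z is the direction in which the jaws open and shut, and the axes are right-handed (so a half turn about y gives the same grasp; the last joint's range is limited). The gripper opens to 95 mm and grips with 3 to 60 N. Pads are 20 mm wide; open, the fingers measure 119 mm over their backs; the gripper's body (75 mm by 180 mm) begins 59 mm behind the grasp point.
Start: joints at [-1.423, 0.491, 1.559, -0, 1.092, -0.106], TCP at [156.95, -604.991, 214.661] pointing down, gripper open.
Joint ranges: [-3.1, 3.1], [-0.84, 2.19], [0.05, 2.79], [-1.13, 4.28], [0.06, 2.93], [-2.69, 2.69]. Speed limits (rad/s): [2.22, 2.22, 2.79, 3.14, 3.14, 3.14].

## Interface

Orientations are given as [roll, pitch, yaw] about the fixed x, y, z axes, in that order (R = Rz(yaw) Ry(pitch) Rx(roll)).
In Python, from cell import readout, read_camera, env, nets gives the robot as it stands.
- The arm moves only by the tool apply_moves, never from a script. Its argument "increments" is a list of rows, each a list of 3 entries, a list of its own where there are three numbers: the shift along the tool's x, y, z in cm, then the turn, a rotation vector about the tool's x, y, z in degrees, then the finger opening in cm, from 0 to 9.51. A call has exactly 5 rows; each row shifts and turns the pose as measured when the row begins, along the tool's axes as they then stand; what a row does not reach is not made up. A row lasts 1/8 s, in which the tool goes at most 62.5 mm and 10.7 degrees, less where a joint would pass 70% of its speed; a pose out of reach is approached as far as the arm can. A call with a gripper value outside its range is refused whole. The fingers move at their own pace and stop on an object; the grip force is fixed at half the most. Time passes only in rows, so rows that do not move let the fingers close, or fill a call up. It gives the time, the measured TCP pose, the force and the opening at its end, in the units of the state.
- readout.state(): the state, without advancing time (a new reading comes with each control period).
- read_camera(name): name is "side" or "top" or "wrist"; returns a dict with "img" (480x640x3 uint8, red, green, blue), "vfov" (degrees; the focal length in pixels is half the picture's height over the tangent of half this angle, whatever the lens; pixels are square), "cx", "cy" (the principal point, pixels), "rvec" (rotation vector, rad) and "tvec" (3), from world to camera coordinates, as OpenCV has them; the wrist camera has in their place "mount" (4x4, takes a point from camera to tool coordinates, whose origin is the TCP and whose axes are the tool frame's). Camera axes: x right, y down, z forward; pixel columns grow to the right and rows downward; lengths in mm; the calibration is good to about 2 mm. A picture is of the moment at which its call begins: read the wrist's pose just before it. There is no depth.
- env.job_done(): hands the job in, once; it reports no verdict.
Trained networks look in a picture, given as the dict that the camera call returned (one of the last four; its "shot" number tells which), for a name from the list of things; names that differ only in an ending like _2 or _b are one class to them, and where a whole thing is asked for, a point or a joint stands for the part that bears it (a point fixed in the world has none). Each returns a list of dicts, best first, with "confidence" (0 to 1); they miss things now and then, are a little off and sometimes report something else, mostly with a low value. They report only what shows in the picture. A call takes as long as a camera call.
- nets.look_for(picture, thing): "point" ([x, y, z] in mm, in the coordinates of the camera as it stood for that picture, good to about 4 mm: the middle of the surface that is visible of it).
- nets.mark_of(picture, thing): "point" ([x, y, z] in mm, in the coordinates of the camera as it stood for that picture, good to about 4 mm: a listed point, or the origin of a listed thing).
The state is a dict: "t": time; "joints": joint angles; "qvel": joint speeds; "tau": joint torques, N m; "eef_pos": TCP position; "tcp_rot": TCP orientation; "ft_force": force on the tool from outside, world axes, zero at the start; "moment": the same for the moment, N m; "opening": opening from 0.0 (shut) to 1.0 (fully open).
Only numpy, scipy, OpenCV 4.12 (cv2) and the standard library are available. Lean on these libraries where they do the work, as an engineer would, in place of code of your own. Each camera call takes 0.05 s, during which the arm holds its last target. There are 200 camera calls.

## Task

The glue in the white pulley's hub is still setting, so keep the pulley flat on the bench and do not lift or tip it: push it through the narrow gap between the blue drawer unit and the dark steel block, and on until its rim rests against the orange pad on the far side. Leave the drawer shut and do not disturb the tin, the red knob or the yellow crimping tool.

Things in the scene. Friction and masses are not known exactly. Their poses are not given: they have to be found in the camera images.
- pulley: Loose white plastic pulley lying flat, a round disc 90 mm across and 26 mm high with a groove round its rim, small brass hub in the middle of the top (flush). About 0.15 kg, slides easily. Origin: centre of its underside. It starts on one side of the gap, left or right of the robot, and up to 40 mm off the gap's centre line.
- gap (a point): Centre of the gap, at bench height, midway between the drawer unit and the block. The passage runs along its y axis (either way, the pad lies on the side away from the pulley); its x axis points across the gap from the drawer unit to the block, away from the robot. The gap is 96 mm wide: its sides are at x = -48 mm (drawer unit, 100 mm long along y, from -50 to +50 mm) and x = +48 mm (block, from -40 to +40 mm in y).
- drawer_unit: Fixed low blue unit with one drawer, 100 x 100 mm and 45 mm high, on the robot's side of the gap. Origin: centre of its underside; the gap's centre is 98 mm along its +x. Drawer front and its small knob (about 45 mm proud) face -x, towards the robot, away from the gap.
- drawer_unit_drawer0 (a joint): The drawer: 0 is shut, it grows (m) as the drawer slides out towards the robot. Starts shut, to stay shut.
- block: Fixed dark steel block bolted to the bench on the far side of the gap from the robot, 55 mm (x) by 80 mm (y), 44 mm high with its bolt heads. Origin: centre of its underside.
- pad: Fixed hard orange silicone pad, 130 mm (x) by 40 mm (y) and 18 mm high, screwed to the bench across the way out of the gap, its centre 175 to 205 mm from the gap's centre along the passage and up to 40 mm to either side of it, turned by a few degrees at most against it. Origin: centre of its underside. Its long faces lie at y = +20 and -20 mm; with its rim against a face the pulley's centre is 65 mm from the pad's centre along the pad's y axis.
- tin: Loose bystander: round lidded aluminium tin, 72 mm across and 47 mm high, standing beyond the pulley or the pad. Origin: centre of its underside.
- knob: Loose bystander: red plastic knob, 40 mm across and 30 mm high. Origin: centre of its underside.
- crimper: Loose bystander: yellow crimping tool lying flat beyond the block, about 200 mm long along its x axis, 90 mm wide and 23 mm high. Origin: on the bench, in its middle.

How it is judged:
By the outcome, as a careful person would: the job done as asked, in the order asked, and still so for the second after the job is handed in, with the robot touching nothing.
It also fails if it takes over 54 s, if anything falls off the work surface, if the arm or the gripper's body presses on something with over 40 N, if the wrist force passes 120 N, or if a joint passes its speed limit or range.

## Working session

There is one attempt and no reset: what is moved stays moved. The work goes in short steps, Python scripts to look and compute and a tool call to move; the robot and the scene stay as the last step left them, time stands still between calls to the robot, and variables do not carry over. Pictures are saved under pics/ and viewed, about 8 in all and at most 12, crops included, and the job is handed in when it is done.

Besides the shell and the picture viewer there is one more tool, called after ">>>" in YAML: its name, and indented under it one key for each argument. apply_moves: Moves the arm, as the interface text tells. Its arguments: {"type":"object","properties":{"increments":{"type":"array"}},"required":["increments"]}

```bash
ls; mkdir -p pics
cat > h.py <<'E'
import numpy as np, cv2
from scipy.spatial.transform import Rotation as R
from cell import readout, read_camera, env, nets
def extr(c, st=None):
    """4x4 camera->world"""
    T=np.eye(4)
    if 'mount' in c:
        W=np.eye(4); W[:3,:3]=R.from_euler('xyz',st['tcp_rot']).as_matrix(); W[:3,3]=st['eef_pos']
        return W@np.array(c['mount'])
    M=R.from_rotvec(np.ravel(c['rvec'])).as_matrix()
    T[:3,:3]=M.T; T[:3,3]=-M.T@np.ravel(c['tvec']); return T
def f(c): return 240/np.tan(np.radians(c['vfov'])/2)
def ray(c,T,u,v,z):
    d=T[:3,:3]@np.array([(u-c['cx'])/f(c),(v-c['cy'])/f(c),1]); o=T[:3,3]
    return o+d*(z-o[2])/d[2]
def proj(c,T,p):
    q=np.linalg.inv(T)@np.append(p,1); return q[:2]/q[2]*f(c)+[c['cx'],c['cy']]
def snap(name,fn=None):
    st=readout.state(); c=read_camera(name); T=extr(c,st)
    if fn: cv2.imwrite('pics/'+fn,c['img'][:,:,::-1])
    return st,c,T
def w(T,p): return (T@np.append(p,1))[:3].round(1)
E
python3 - <<'E'
from h import *
s=readout.state(); print({k:np.round(v,3) for k,v in s.items()}, env.grip_point_offset)
for n in ['top','side']:
    st,c,T=snap(n,n+'1.png')
    print(n,T[:3,3].round(),f(c))
    for t in ['pulley','gap','drawer_unit','block','pad','tin','knob','crimper']:
        print(t,[(w(T,d['point']),round(d['confidence'],2)) for d in nets.mark_of(c,t)[:2]])
E
```

```text
pics
{'t': np.float64(0.0), 'joints': array([-1.423,  0.492,  1.559,  0.   ,  1.092, -0.106]), 'qvel': array([-0.001, -0.   , -0.002,  0.   , -0.   , -0.   ]), 'tau': array([-2.0000e-03, -6.1265e+01, -2.5819e+01,  6.9000e-02,  4.8000e-02,
       -0.0000e+00]), 'eef_pos': array([ 156.902, -604.756,  214.075]), 'tcp_rot': array([-1.572,  0.   , -2.888]), 'ft_force': array([0.596, 0.13 , 0.546]), 'moment': array([0.031, 0.02 , 0.012]), 'opening': np.float64(1.001)} 18.8
top [ 3.740e+02 -1.000e+00  1.499e+03] 545.1162276196852
pulley [(array([574.6, 187.2,   3.7]), 0.82)]
gap [(array([639.1, -21.1,  -1.7]), 0.59)]
drawer_unit [(array([469.9,  16. ,   1.6]), 0.62)]
block [(array([641.6, -20.7,  -1.8]), 0.93)]
pad [(array([ 536.2, -203.1,   -4.9]), 0.59)]
tin [(array([515.6, 406.3,   0.7]), 0.69)]
knob [(array([ 511.4, -456.8,   -0.9]), 0.73)]
crimper []
side [ 503. -959.  740.] 441.8824476693052
pulley [(array([567. , 192.2,   1.3]), 0.83)]
gap []
drawer_unit [(array([466.8,  16. ,   3.4]), 0.82)]
block [(array([ 6.342e+02, -2.120e+01, -4.000e-01]), 0.92)]
pad [(array([ 533.2, -202.6,    1.8]), 0.6)]
tin [(array([514.4, 409.8,  -0.6]), 0.75)]
knob [(array([ 512.1, -454. ,    2. ]), 0.96)]
crimper []
```

Run:
```python
import cv2
im=cv2.imread('pics/top1.png'); print(im.shape)
from h import *
st,c,T=snap('top'); 
for p in [(570,190,0),(535,-203,0),(640,-20,0),(470,16,0)]: print(p,proj(c,T,p).round())
```

```text
(480, 640, 3)
(570, 190, 0) [243. 272.]
(535, -203, 0) [385. 283.]
(640, -20, 0) [318. 247.]
(470, 16, 0) [306. 308.]
```

View pics/top1.png

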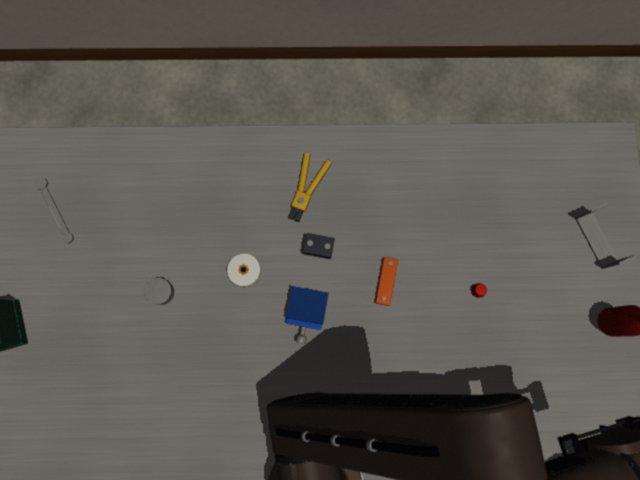

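View pics/side1.png

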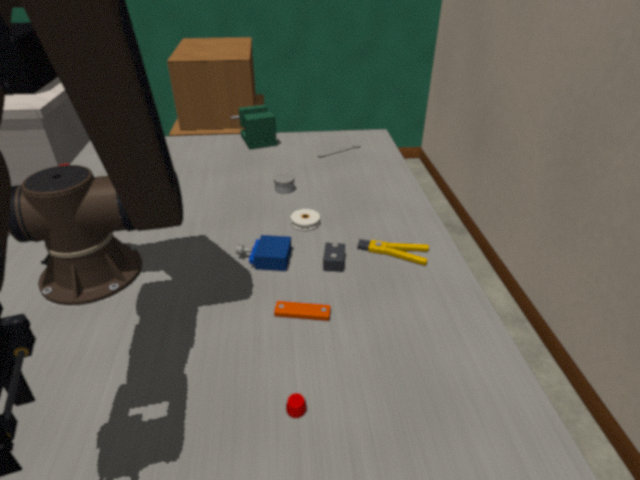

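```bash
cat >> h.py <<'E'
G0=np.array([563.7,-4.9]); GA=np.radians(-12.3)
def g2w(x,y): 
    c,s=np.cos(GA),np.sin(GA); return G0+[c*x-s*y, s*x+c*y]
def w2g(p):
    c,s=np.cos(GA),np.sin(GA); d=np.asarray(p)[:2]-G0; return np.array([c*d[0]+s*d[1],-s*d[0]+c*d[1]])
def plan(target,yaw,op,step=58,ang=10,polar=False,p=None,rot=None):
    """rows (cm, deg, cm) from the measured pose to target [mm], tool down with given yaw [deg]"""
    s=readout.state(); p=np.array(s['eef_pos']); r=R.from_euler('xyz',s['tcp_rot'])
    rt=R.from_euler('xyz',[-np.pi/2,0,np.radians(yaw)]); target=np.array(target,float)
    tot=(r.inv()*rt).as_rotvec(degrees=True)
    if polar: pol=lambda q:np.array([np.hypot(q[0],q[1]),np.arctan2(q[1],q[0]),q[2]]); car=lambda q:np.array([q[0]*np.cos(q[1]),q[0]*np.sin(q[1]),q[2]])
    else: pol=car=lambda q:q
    a,b=pol(p),pol(target)
    pts=np.array([car(a+(b-a)*u) for u in np.linspace(0,1,400)]); L=np.linalg.norm(np.diff(pts,axis=0),axis=1).sum()
    n=int(max(np.ceil(L/step),np.ceil(np.linalg.norm(tot)/ang),1)); out=[]
    for k in range(1,n+1):
        q=car(a+(b-a)*k/n); d=r.inv().apply(q-p)/10
        out.append([d.round(1).tolist(),(tot/n).round(1).tolist(),op]); r=r*R.from_rotvec(tot/n,degrees=True); p=q
    return out
E
python3 - <<'E'
from h import *
for i,r in enumerate(plan([575,20,300],-102.3,5.5,polar=True,step=55)): print(i,r)
E
```

```text
0 [[-5.6, -0.6, -0.6], [-0.0, -4.2, 0.0], 5.5]
1 [[-5.6, -0.6, -0.7], [-0.0, -4.2, 0.0], 5.5]
2 [[-5.5, -0.6, -0.8], [-0.0, -4.2, 0.0], 5.5]
3 [[-5.5, -0.6, -0.9], [-0.0, -4.2, 0.0], 5.5]
4 [[-5.4, -0.6, -0.9], [-0.0, -4.2, 0.0], 5.5]
5 [[-5.4, -0.6, -1.0], [-0.0, -4.2, 0.0], 5.5]
6 [[-5.3, -0.6, -1.1], [-0.0, -4.2, 0.0], 5.5]
7 [[-5.3, -0.6, -1.2], [-0.0, -4.2, 0.0], 5.5]
8 [[-5.2, -0.6, -1.3], [-0.0, -4.2, 0.0], 5.5]
9 [[-5.2, -0.6, -1.4], [-0.0, -4.2, 0.0], 5.5]
10 [[-5.1, -0.6, -1.4], [-0.0, -4.2, 0.0], 5.5]
11 [[-5.1, -0.6, -1.5], [-0.0, -4.2, 0.0], 5.5]
12 [[-5.0, -0.6, -1.6], [-0.0, -4.2, 0.0], 5.5]
13 [[-5.0, -0.6, -1.7], [-0.0, -4.2, 0.0], 5.5]
14 [[-4.9, -0.6, -1.7], [-0.0, -4.2, 0.0], 5.5]
```

>>> apply_moves:
  increments:
    - [[-5.6,-0.6,-0.6],[0,-4.2,0],5.5]
    - [[-5.6,-0.6,-0.7],[0,-4.2,0],5.5]
    - [[-5.5,-0.6,-0.8],[0,-4.2,0],5.5]
    - [[-5.5,-0.6,-0.9],[0,-4.2,0],5.5]
    - [[-5.4,-0.6,-0.9],[0,-4.2,0],5.5]

```text
t: 1.58
eef_pos: [397.7, -460.8, 244.6]
tcp_rot: [-1.571, -0.0, -2.517]
ft_force: [0.1, -0.3, 1.0]
opening: 0.592
```

>>> apply_moves:
  increments:
    - [[-5.4,-0.6,-1.0],[0,-4.2,0],5.5]
    - [[-5.3,-0.6,-1.1],[0,-4.2,0],5.5]
    - [[-5.3,-0.6,-1.2],[0,-4.2,0],5.5]
    - [[-5.2,-0.6,-1.3],[0,-4.2,0],5.5]
    - [[-5.2,-0.6,-1.4],[0,-4.2,0],5.5]

```text
t: 2.2
eef_pos: [548.3, -227.6, 275.4]
tcp_rot: [-1.57, -0.0, -2.138]
ft_force: [0.9, 0.2, -0.1]
opening: 0.579
```

>>> apply_moves:
  increments:
    - [[-5.1,-0.6,-1.4],[0,-4.2,0],5.5]
    - [[-5.1,-0.6,-1.5],[0,-4.2,0],5.5]
    - [[-5.0,-0.6,-1.6],[0,-4.2,0],5.5]
    - [[-5.0,-0.6,-1.7],[0,-4.2,0],5.5]
    - [[-4.9,-0.6,-1.7],[0,-4.2,0],5.5]

```text
t: 2.82
eef_pos: [578.5, 40.6, 306.1]
tcp_rot: [-1.569, -0.0, -1.758]
ft_force: [1.1, 0.5, 0.5]
opening: 0.579
```

Run:
```python
from h import *
st,c,T=snap('wrist','w1.png')
print(st['eef_pos'].round(1),np.array(c['mount']).round(2).tolist(),T.round(2).tolist())
for t in ['pulley','gap','drawer_unit','block','pad']:
    print(t,[(w(T,d['point']),round(d['confidence'],2)) for d in nets.mark_of(c,t)[:2]])
st,c,T=snap('top')
for t in ['pulley','gap','drawer_unit','block','pad','crimper']:
    print(t,[(w(T,d['point']),round(d['confidence'],2)) for d in nets.mark_of(c,t)[:2]])
```

```text
[578.5  40.6 306.1] [[-0.0, 0.96, 0.27, -76.29], [0.0, -0.27, 0.96, -169.84], [1.0, 0.0, -0.0, 0.14], [0.0, 0.0, 0.0, 1.0]] [[0.98, -0.18, -0.05, 592.58], [-0.19, -0.95, -0.27, 115.66], [0.0, 0.27, -0.96, 475.92], [0.0, 0.0, 0.0, 1.0]]
pulley [(array([572.6, 186.5,   1. ]), 0.97)]
gap []
drawer_unit [(array([471.8,  17.3,   2.3]), 0.7), (array([635.5, -17.6,  -1.6]), 0.45)]
block [(array([634.7, -15.9,  -2.7]), 0.59)]
pad [(array([ 537.4, -208.1,   -0. ]), 0.88), (array([469.3,  16.3,   0.6]), 0.55)]
pulley [(array([470.9,  14.5,  -2. ]), 0.58), (array([577.2, 185.8,  -0.6]), 0.56)]
gap []
drawer_unit [(array([469.5,  15.9,  -2.1]), 0.56)]
block [(array([639.6, -20.7,   0.9]), 0.61), (array([ 510.4, -461.8,   -1.6]), 0.29)]
pad [(array([ 537.1, -204.4,   -4.3]), 0.59)]
crimper [(array([790.5,  18. ,   1.5]), 0.93)]
```

View pics/w1.png

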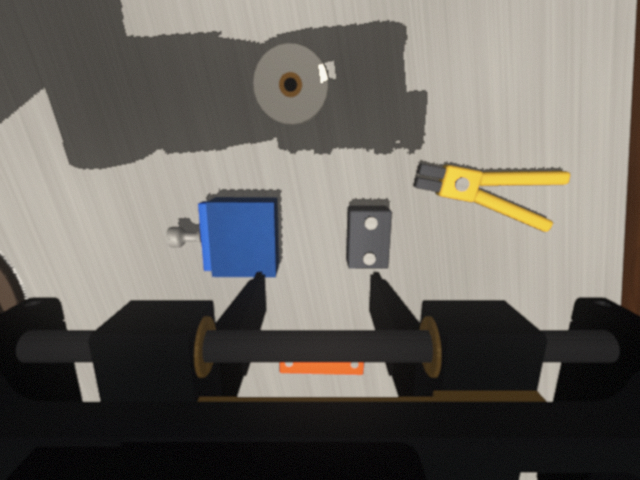

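```bash
sed -i 's/^G0=.*/G0=np.array([564.5,-4.2]); GA=np.radians(-11.9)/' h.py
cat > ov.py <<'E'
from h import *
def overlay(c,T,crop,k,fn,pul=None):
    x0,y0,x1,y1=crop
    im=cv2.resize(np.ascontiguousarray(c['img'][y0:y1,x0:x1,::-1]),None,fx=k,fy=k,interpolation=cv2.INTER_CUBIC)
    im=cv2.convertScaleAbs(im,alpha=1.6,beta=10)
    P=lambda p:tuple(int(v) for v in np.round((proj(c,T,p)-[x0,y0]+.5)*k-.5))
    def poly(pts,z,col): cv2.polylines(im,[np.array([P([*g2w(*q),z]) for q in pts])],True,col,1,cv2.LINE_AA)
    for z,col in [(0,(0,255,0)),(45,(0,255,255))]: poly([(-148,-50),(-48,-50),(-48,50),(-148,50)],z,col)
    for z,col in [(0,(0,255,0)),(40,(0,255,255))]: poly([(48,-40),(103,-40),(103,40),(48,40)],z,col)
    if pul is not None: 
        a=np.linspace(0,2*np.pi,60); cv2.polylines(im,[np.array([P([pul[0]+45*np.cos(t),pul[1]+45*np.sin(t),26]) for t in a])],True,(255,0,255),1,cv2.LINE_AA)
    cv2.imwrite('pics/'+fn,im)
E
python3 - <<'E'
from ov import *
st,c,T=snap('wrist')
overlay(c,T,(170,30,430,290),2.3,'o1.png',(572.6,187.5))
g=cv2.cvtColor(c['img'],cv2.COLOR_RGB2HSV)
# hub/disc centre
m=((g[...,1]<60)&(g[...,2]>110)).astype(np.uint8); 
gr=cv2.cvtColor(c['img'],cv2.COLOR_RGB2GRAY)
print(cv2.HoughCircles(cv2.medianBlur(gr[20:150,220:360],3),cv2.HOUGH_GRADIENT,1,100,param1=80,param2=15,minRadius=33,maxRadius=45))
print('hub', ray(c,T,291,84,26), w2g(ray(c,T,291,84,26)))
E
```

```text
[[[73.5 60.5 42. ]]]
hub [574.89164445 184.94054354  26.        ] [-28.83325424 187.21852188]
```

View pics/o1.png

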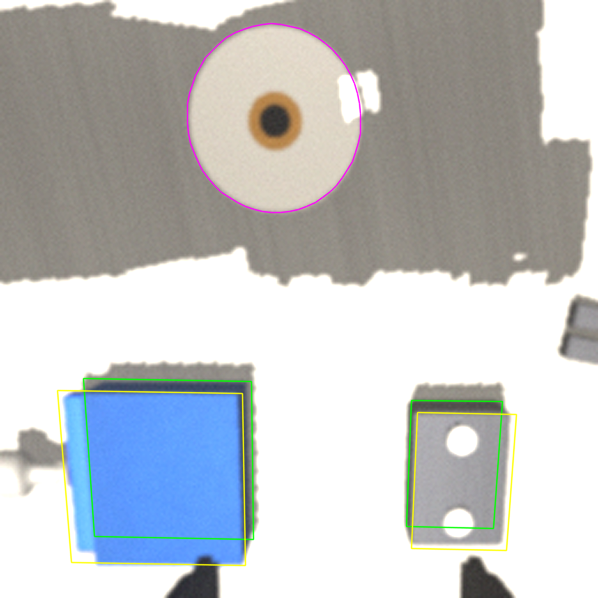

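Run:
```python
from h import *
p=w2g([572.6,187.5]); print('pulley g',p)
t=g2w(p[0],p[1]+75); print(t)
for i,r in enumerate(plan([*t,120],-101.9,5.5,step=57)): print(i,r)
```

```text
pulley g [-31.60341956 189.25042635]
[588.0653139  260.88817388]
0 [[-3.7, 3.1, -0.6], [-0.0, 0.2, 0.0], 5.5]
1 [[-3.7, 3.1, -0.6], [-0.0, 0.2, 0.0], 5.5]
2 [[-3.7, 3.1, -0.6], [-0.0, 0.2, 0.0], 5.5]
3 [[-3.7, 3.1, -0.6], [-0.0, 0.2, 0.0], 5.5]
4 [[-3.7, 3.1, -0.6], [-0.0, 0.2, 0.0], 5.5]
5 [[-3.7, 3.1, -0.6], [-0.0, 0.2, 0.0], 5.5]
```

>>> apply_moves:
  increments:
    - [[-4.5,2.0,-0.7],[0,0.2,0],5.5]
    - [[-4.5,3.0,-0.7],[0,0.2,0],5.5]
    - [[-4.5,3.5,-0.7],[0,0.2,0],5.5]
    - [[-4.5,3.5,-0.7],[0,0.2,0],5.5]
    - [[-4.2,3.5,-0.7],[0,0.2,0],5.5]

```text
t: 4.15
eef_pos: [591.7, 265.8, 149.6]
tcp_rot: [-1.562, 0.002, -1.786]
ft_force: [0.6, -0.5, 0.2]
opening: 0.579
```

Run:
```python
from h import *
p=w2g([572.6,187.5]); s=readout.state(); print('pulley g',p,'tool g',w2g(s['eef_pos']),s['eef_pos'],np.degrees(s['tcp_rot']))
t=g2w(p[0],p[1]+72)
for i,r in enumerate(plan([*t,8],-101.9,5.5,step=40)): print(i,r)
```

```text
pulley g [-31.60341956 189.25042635] tool g [-29.08414711 269.81143381] [591.67714765 265.81018513 149.58097075] [-8.95025129e+01  9.99677666e-02 -1.02353648e+02]
0 [[0.2, 3.5, -0.1], [-0.1, -0.1, -0.0], 5.5]
1 [[0.2, 3.5, -0.1], [-0.1, -0.1, -0.0], 5.5]
2 [[0.2, 3.5, -0.1], [-0.1, -0.1, -0.0], 5.5]
3 [[0.2, 3.5, -0.1], [-0.1, -0.1, -0.0], 5.5]
```

>>> apply_moves:
  increments:
    - [[0.2,3.5,-0.1],[-0.1,-0.1,0],5.5]
    - [[0.2,3.5,-0.1],[-0.1,-0.1,0],5.5]
    - [[0.1,3.0,0],[-0.1,-0.1,0],5.5]
    - [[0.1,2.2,0],[-0.1,-0.1,0],5.5]
    - [[0,1.0,0],[-0.1,0,0],5.5]

```text
t: 4.78
eef_pos: [588.0, 263.4, 10.5]
tcp_rot: [-1.574, 0.001, -1.775]
ft_force: [0.1, -0.5, -0.8]
opening: 0.579
```

Run:
```python
from ov import *
p=w2g([572.6,187.5]); s=readout.state(); print('pulley g',p,'tool g',w2g(s['eef_pos']),s['eef_pos'],np.degrees(s['tcp_rot']))
st,c,T=snap('wrist'); 
overlay(c,T,(150,60,490,315),2.3,'o2.png',(572.6,187.5))
print([(w(T,d['point']),w2g(w(T,d['point'])),round(d['confidence'],2)) for d in nets.mark_of(c,'pulley')[:2]])
```

```text
pulley g [-31.60341956 189.25042635] tool g [-32.16578755 266.71342639] [588.02291269 263.41420419  10.47750432] [-9.01624555e+01  2.86845751e-02 -1.01722862e+02]
[(array([573.4, 190.4,   2.9]), array([-31.41860451, 192.25306575]), 0.58)]
```

View pics/o2.png

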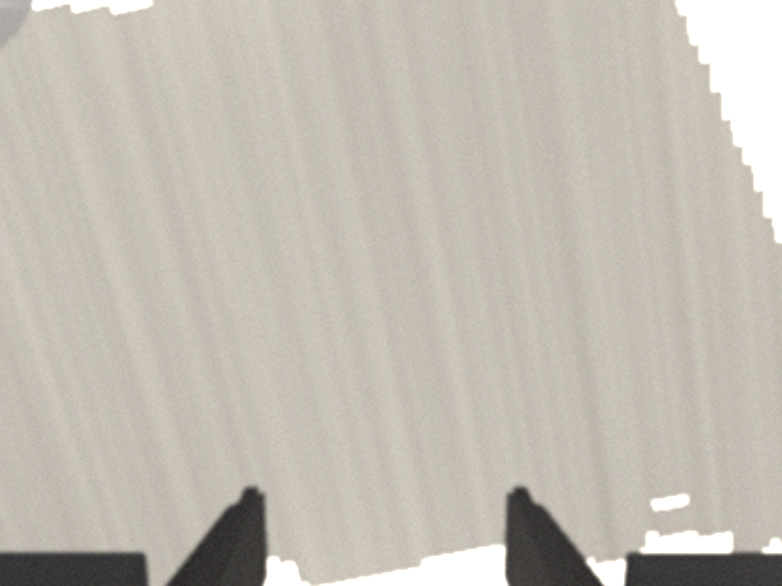

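>>> apply_moves:
  increments:
    - [[1.2,0.1,0],[0,0,0],5.5]
    - [[1.0,0.05,0],[0,0,0],5.5]
    - [[0.8,0,0],[0,0,0],5.5]
    - [[0.6,0,0],[0,0,0],5.5]
    - [[0.4,0,0],[0,0,0],5.5]

```text
t: 5.5
eef_pos: [580.8, 221.6, 12.3]
tcp_rot: [-1.569, 0.003, -1.776]
ft_force: [0.7, 0.4, -0.7]
opening: 0.58
```

```bash
cat > st.py <<'E'
from ov import *
import sys
s=readout.state(); print('tool g',w2g(s['eef_pos']).round(1),'z',round(s['eef_pos'][2],1),'yaw',np.degrees(s['tcp_rot']).round(2),'F',s['ft_force'].round(1),'t',s['t'])
for n in ['top','side']:
    st,c,T=snap(n)
    print(n,[(w2g(w(T,d['point'])).round(1),w(T,d['point']),round(d['confidence'],2)) for d in nets.mark_of(c,'pulley')[:2]])
    if len(sys.argv)>1 and n=='top': overlay(c,T,(220,210,420,340),4,sys.argv[1])
    if len(sys.argv)>2 and n=='side': overlay(c,T,(230,190,430,340),4,sys.argv[2])
E
python3 st.py o3.png
```

```text
tool g [-30.7 224.3] z 12.3 yaw [ -89.93    0.16 -101.76] F [ 0.7  0.4 -0.7] t 5.5
top [(array([-27.6, 180.4]), array([574.7, 178. ,   2. ]), 0.93)]
side [(array([-35.9, 183.8]), array([567.3, 183. ,   1.3]), 0.68)]
```

View pics/o3.png

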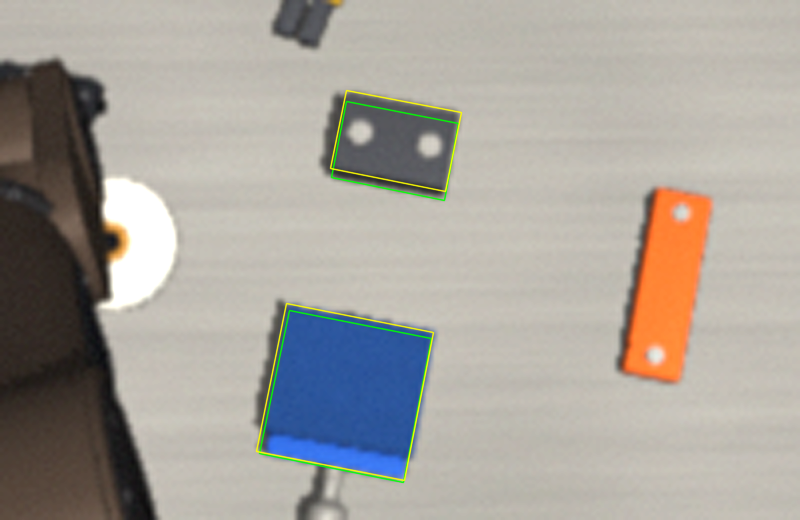

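>>> apply_moves:
  increments:
    - [[0.6,0.1,0.25],[0,0,0],5.5]
    - [[0.7,0.1,0.32],[0,0,0],5.5]
    - [[0.7,0,0.32],[0,0,0],5.5]
    - [[0.7,0,0.32],[0,0,0],5.5]
    - [[0.6,0,0.3],[0,0,0],5.5]

```text
t: 6.32
eef_pos: [589.5, 185.6, 10.2]
tcp_rot: [-1.569, 0.003, -1.775]
ft_force: [-1.0, 2.7, 2.6]
opening: 0.578
```

```bash
python3 st.py
```

```text
tool g [-14.7 190.8] z 10.2 yaw [ -89.92    0.2  -101.7 ] F [-1.   2.7  2.6] t 6.325
top [(array([-13.4, 145.1]), array([581.3, 140.5,   3.9]), 0.61)]
side [(array([-19.2, 147.5]), array([5.761e+02, 1.441e+02, 1.000e-01]), 0.98)]
```

>>> apply_moves:
  increments:
    - [[0.6,0.1,0.28],[0,0,0],5.5]
    - [[0.7,0,0.32],[0,0,0],5.5]
    - [[0.7,0,0.32],[0,0,0],5.5]
    - [[0.7,0,0.32],[0,0,0],5.5]
    - [[0.5,0,0.2],[0,0,0],5.5]

```text
t: 7.15
eef_pos: [597.4, 150.0, 9.0]
tcp_rot: [-1.569, 0.004, -1.774]
ft_force: [-0.6, 2.5, 1.9]
opening: 0.577
```

```bash
python3 st.py o4.png
```

```text
tool g [  0.4 157.6] z 9.0 yaw [ -89.92    0.2  -101.66] F [-0.6  2.5  1.9] t 7.15
top [(array([  3.6, 114.9]), array([591.7, 107.5,   3.4]), 0.53)]
side [(array([ -4.5, 112.3]), array([583.2, 106.6,   2.5]), 0.56)]
```

View pics/o4.png

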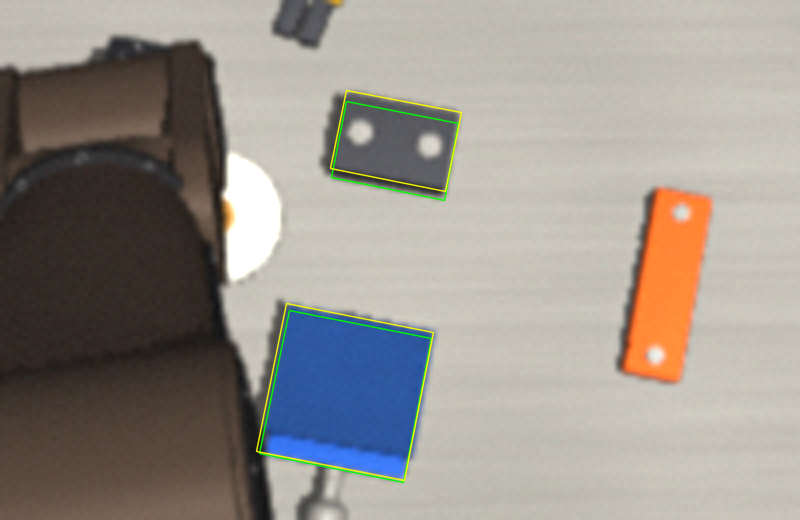

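```bash
cat > fit.py <<'E'
from ov import *
from scipy.optimize import least_squares
def fitp(c,T,guess,ymax):
    m=(c['img'].min(2)>125).astype(np.uint8)
    u0,v0=proj(c,T,[*g2w(*guess),26]); n,l,_,_=cv2.connectedComponentsWithStats(m)
    ys,xs=np.mgrid[:480,:640]; near=np.hypot(xs-u0,ys-v0)<24
    k=np.bincount(l[near&(m>0)]).argmax(); cnt=max(cv2.findContours((l==k).astype(np.uint8),0,cv2.CHAIN_APPROX_NONE)[0],key=len)[:,0]
    P=np.array([w2g(ray(c,T,*q,26)) for q in cnt]); P=P[(P[:,1]<ymax)]
    r=least_squares(lambda v:np.hypot(*(P-v[:2]).T)-v[2],[*guess,45],loss='soft_l1')
    return r.x.round(1),len(P),np.abs(r.fun).mean().round(2)
E
python3 - <<'E'
from fit import *
st,c,T=snap('top'); print(c['img'].max())
u,v=proj(c,T,[*g2w(0,90),26]).round().astype(int); print(c['img'][v,u-3:u+14,1])
print(fitp(c,T,(0,112),100))
E
```

```text
194
[151 182 188 188 189 188 189 189 191 190 191 180 138 118 120 120 120]
(array([  4.6, 107.6,  41.2]), 56, np.float64(7.31))
```

```bash
sed -i 's/>125/>150/; s/findContours((l==k)/findContours(((l==k)\&near)/' fit.py
python3 - <<'E'
from fit import *
st,c,T=snap('top')
for y in (105,100,92): print(fitp(c,T,(0,112),y))
# calibration check of walls with same camera
h=cv2.cvtColor(c['img'],cv2.COLOR_RGB2HSV)
b=((h[...,0]>100)&(h[...,0]<130)&(h[...,1]>120)).astype(np.uint8)
d=((c['img'].max(2)<75)).astype(np.uint8)
for m,z in ((b,45),):
    cnt=max(cv2.findContours(m,0,cv2.CHAIN_APPROX_NONE)[0],key=len)[:,0]
    P=np.array([w2g(ray(c,T,*q,z)) for q in cnt]); E=P[(P[:,0]>-60)&(abs(P[:,1])<40)]; print(np.polyfit(E[:,1],E[:,0],1))
for yy in (-30,-20,10,30):
    print(yy,[int(c['img'][tuple(proj(c,T,[*g2w(x,yy),38]).round().astype(int)[::-1])].max()) for x in range(36,64,2)])
E
```

```text
(array([  5.4, 103.9,  35.8]), 57, np.float64(8.07))
(array([  5.6, 106. ,  37.6]), 51, np.float64(7.0))
(array([  2.4, 111.7,  43.8]), 30, np.float64(0.48))
[-2.28047727e-02 -5.03619819e+01]
-30 [119, 119, 119, 106, 57, 26, 26, 39, 56, 56, 59, 58, 56, 56]
-20 [118, 118, 114, 95, 48, 42, 27, 47, 47, 54, 56, 56, 56, 55]
10 [119, 117, 117, 95, 42, 42, 26, 46, 55, 55, 56, 55, 55, 57]
30 [118, 120, 106, 106, 58, 25, 44, 44, 53, 57, 57, 55, 54, 55]
```

>>> apply_moves:
  increments:
    - [[0.8,0,-0.06],[0,0.2,0],5.5]
    - [[0.9,0,-0.04],[0,0,0],5.5]
    - [[0.9,0,0],[0,0,0],5.5]
    - [[0.9,0,0],[0,0,0],5.5]
    - [[0.8,0,0],[0,0,0],5.5]

```text
t: 8.07
eef_pos: [586.7, 106.5, 8.8]
tcp_rot: [-1.569, 0.004, -1.777]
ft_force: [-0.0, 1.6, -0.1]
opening: 0.58
```

```bash
python3 st.py
python3 - <<'E'
from fit import *
st,c,T=snap('top')
for y in (50,45): print(fitp(c,T,(0,67),y))
E
```

```text
tool g [ -1.1 112.9] z 8.8 yaw [ -89.91    0.2  -101.79] F [-0.   1.6 -0.1] t 8.075
top [(array([ 0.8, 65.7]), array([578.8,  59.9,   5.5]), 0.55)]
side [(array([-5.9, 70. ]), array([5.732e+02, 6.550e+01, 2.000e-01]), 0.82)]
(array([ 2.1, 62.1, 39.3]), 41, np.float64(4.48))
(array([ 0.8, 63.8, 41.3]), 32, np.float64(0.96))
```

>>> apply_moves:
  increments:
    - [[0.8,0,0.04],[0,0.1,0],5.5]
    - [[0.9,0,0.02],[0,0,0],5.5]
    - [[0.9,0,0],[0,0,0],5.5]
    - [[0.9,0,0],[0,0,0],5.5]
    - [[0.8,0,0],[0,0,0],5.5]

```text
t: 8.95
eef_pos: [578.1, 63.0, 8.6]
tcp_rot: [-1.569, 0.004, -1.777]
ft_force: [-0.2, 1.3, 0.0]
opening: 0.582
```

```bash
python3 st.py
```

```text
tool g [-0.5 68.6] z 8.6 yaw [ -89.89    0.22 -101.83] F [-0.2  1.3  0. ] t 8.95
top []
side [(array([-6.5, 24.7]), array([563.2,  21.3,  -1.1]), 0.73)]
```

>>> apply_moves:
  increments:
    - [[0.8,0,0.01],[0,0,0],5.5]
    - [[0.9,0,0],[0,0,0],5.5]
    - [[0.9,0,0],[0,0,0],5.5]
    - [[0.9,0,0],[0,0,0],5.5]
    - [[0.8,0,0],[0,0,0],5.5]

```text
t: 9.78
eef_pos: [569.1, 19.3, 8.5]
tcp_rot: [-1.569, 0.004, -1.776]
ft_force: [0.6, 0.9, 1.4]
opening: 0.577
```

```bash
python3 st.py
```

```text
tool g [-0.3 24. ] z 8.5 yaw [ -89.87    0.22 -101.78] F [0.6 0.9 1.4] t 9.775
top [(array([  2.1, -21.1]), array([562.2, -25.3,   4.1]), 0.61)]
side [(array([ -7.9, -20.3]), array([552.6, -22.4,  -2.8]), 0.72)]
```

>>> apply_moves:
  increments:
    - [[0.8,0,0],[0,0.1,0],5.5]
    - [[0.9,0,0],[0,0,0],5.5]
    - [[0.9,0,0],[0,0,0],5.5]
    - [[0.9,0,0],[0,0,0],5.5]
    - [[0.8,0,0],[0,0,0],5.5]

```text
t: 10.6
eef_pos: [559.9, -24.4, 8.3]
tcp_rot: [-1.569, 0.004, -1.777]
ft_force: [0.4, 1.3, 0.8]
opening: 0.577
```

```bash
python3 st.py
python3 - <<'E'
from fit import *
st,c,T=snap('top')
h=cv2.cvtColor(c['img'],cv2.COLOR_RGB2HSV); m=((h[...,0]<15)&(h[...,1]>170)&(h[...,2]>100)).astype(np.uint8)
n,l,s,ce=cv2.connectedComponentsWithStats(m); k=min(range(1,n),key=lambda i:np.hypot(*(ce[i]-[386,281]))+ (1e3 if s[i,4]<200 else 0))
cnt=max(cv2.findContours((l==k).astype(np.uint8),0,cv2.CHAIN_APPROX_NONE)[0],key=len)[:,0]
P=np.array([w2g(ray(c,T,*q,18)) for q in cnt],np.float32); print(cv2.minAreaRect(P))
E=P[(P[:,1]>P[:,1].mean()+5)&(abs(P[:,0]-P[:,0].mean())<50)]; a=np.polyfit(E[:,0],E[:,1],1); print(a, 'face at x=0', a[1])
E
```

```text
tool g [ -0.3 -20.7] z 8.3 yaw [ -89.87    0.23 -101.83] F [0.4 1.3 0.8] t 10.6
top []
side []
((17.461223602294922, -200.8305206298828), (38.026309967041016, 127.77021026611328), 89.59099578857422)
[-7.12298319e-03 -1.82991994e+02] face at x=0 -182.99199417281082
```

>>> apply_moves:
  increments:
    - [[0.8,0,0],[0,0,0],5.5]
    - [[0.9,0,0],[0,0,0],5.5]
    - [[0.9,0,0],[0,0,0],5.5]
    - [[0.9,0,0],[0,0,0],5.5]
    - [[0.8,0,0],[0,0,0],5.5]

```text
t: 11.48
eef_pos: [550.8, -67.8, 8.1]
tcp_rot: [-1.569, 0.004, -1.776]
ft_force: [0.6, 1.2, 1.1]
opening: 0.58
```

```bash
python3 st.py
```

```text
tool g [ -0.3 -65.1] z 8.1 yaw [ -89.87    0.23 -101.76] F [0.6 1.2 1.1] t 11.475
top []
side [(array([  -7.8, -109.9]), array([ 534.2, -110.1,    1.4]), 0.67)]
```

>>> apply_moves:
  increments:
    - [[0.3,0,0],[0,0,0],5.5]
    - [[0.3,0,0],[0,0,0],5.5]
    - [[0.3,0,0],[0,0,0],5.5]
    - [[0.3,0,0],[0,0,0],5.5]
    - [[0.2,0,0],[0,0,0],5.5]

```text
t: 12.3
eef_pos: [547.9, -81.1, 7.9]
tcp_rot: [-1.569, 0.004, -1.775]
ft_force: [0.5, 1.3, -0.5]
opening: 0.583
```

```bash
python3 st.py o5.png
python3 - <<'E'
from fit import *
st,c,T=snap('top')
for y in (-120,-130,-140): print(fitp(c,T,(0,-128),y))
E
```

```text
tool g [ -0.4 -78.7] z 7.9 yaw [ -89.89    0.24 -101.7 ] F [ 0.5  1.3 -0.5] t 12.3
top []
side []Traceback (most recent call last):
  File "<stdin>", line 3, in <module>
  File "fit.py", line 7, in fitp
    k=np.bincount(l[near&(m>0)]).argmax(); cnt=max(cv2.findContours(((l==k)&near).astype(np.uint8),0,cv2.CHAIN_APPROX_NONE)[0],key=len)[:,0]
ValueError: attempt to get argmax of an empty sequence
```

View pics/o5.png

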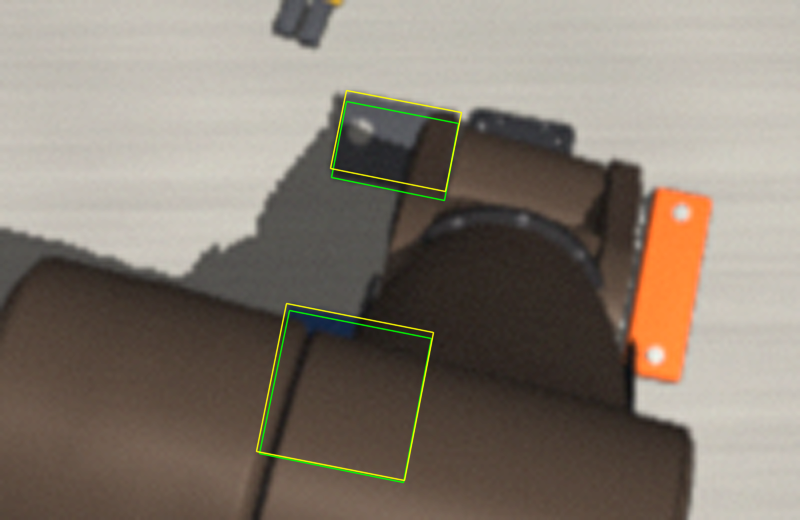

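>>> apply_moves:
  increments:
    - [[0.2,0,0],[0,0,0],5.5]
    - [[0.2,0,0],[0,0,0],5.5]
    - [[0.2,0,0],[0,0,0],5.5]
    - [[0.15,0,0],[0,0,0],5.5]
    - [[0.15,0,0],[0,0,0],5.5]

```text
t: 13.18
eef_pos: [546.0, -90.1, 7.8]
tcp_rot: [-1.569, 0.004, -1.775]
ft_force: [0.7, 1.9, 1.2]
opening: 0.581
```

>>> apply_moves:
  increments:
    - [[0.1,0,0],[0,0,0],5.5]
    - [[0.1,0,0],[0,0,0],5.5]
    - [[0.1,0,0],[0,0,0],5.5]
    - [[0.1,0,0],[0,0,0],5.5]
    - [[0.1,0,0],[0,0,0],5.5]

```text
t: 13.8
eef_pos: [545.5, -92.4, 8.0]
tcp_rot: [-1.569, 0.007, -1.775]
ft_force: [2.9, 10.9, 0.7]
opening: 0.58
```

>>> apply_moves:
  increments:
    - [[-0.2,0,0],[0,0,0],5.5]
    - [[-0.4,0,0],[0,0,0],5.5]
    - [[-0.8,0,0],[0,0,0],5.5]
    - [[-0.8,0,0],[0,0,0],5.5]
    - [[-0.4,0,0],[0,0,0],5.5]

```text
t: 14.42
eef_pos: [551.1, -65.6, 8.2]
tcp_rot: [-1.569, 0.007, -1.775]
ft_force: [0.1, 0.4, 0.4]
opening: 0.578
```

>>> apply_moves:
  increments:
    - [[0,-2,0],[0,0,0],5.5]
    - [[0,-4,0],[0,0,0],5.5]
    - [[0,-5,0],[0,0,0],5.5]
    - [[0,-5,0],[0,0,0],5.5]
    - [[0,-5,0],[0,0,0],5.5]

```text
t: 15.05
eef_pos: [549.1, -65.2, 220.7]
tcp_rot: [-1.577, 0.007, -1.774]
ft_force: [0.3, 0.4, 0.4]
opening: 0.579
```

>>> apply_moves:
  increments:
    - [[-5,-2,0],[0,0,0],5.5]
    - [[-5,-1,0],[0,0,0],5.5]
    - [[-5,0,0],[0,0,0],5.5]
    - [[-5,0,0],[0,0,0],5.5]
    - [[-3,0,0],[0,0,0],5.5]

```text
t: 15.68
eef_pos: [597.8, 165.2, 258.8]
tcp_rot: [-1.568, 0.008, -1.778]
ft_force: [0.4, 0.4, 0.5]
opening: 0.577
```

```bash
python3 st.py
python3 - <<'E'
from fit import *
st,c,T=snap('top')
im=cv2.resize(c['img'][230:330,300:420,::-1],None,fx=5,fy=5,interpolation=cv2.INTER_CUBIC)
st,c2,T2=snap('side')
im2=cv2.resize(c2['img'][230:330,220:360,::-1],None,fx=5,fy=5,interpolation=cv2.INTER_CUBIC)[:, :700]
cv2.imwrite('pics/f1.png',cv2.convertScaleAbs(cv2.resize(np.hstack([im,im2]),(800,308)),alpha=1.3))
cv2.imwrite('pics/f_top.png',c['img'][:,:,::-1])
try: print(fitp(c,T,(0,-135),-60))
except Exception as e: print(e)
for n,cc,TT in (('top',c,T),('side',c2,T2)):
  for t in ['tin','knob','crimper','drawer_unit','pad','pulley']: print(n,t,[(w(TT,d['point']),round(d['confidence'],2)) for d in nets.mark_of(cc,t)[:1]])
E
```

```text
tool g [ -2.3 172.7] z 258.8 yaw [ -89.82    0.44 -101.87] F [0.4 0.4 0.5] t 15.675
top [(array([   4.1, -135. ]), array([ 540.7, -137.1,    1. ]), 0.56)]
side [(array([  -4.2, -137.1]), array([ 5.321e+02, -1.375e+02,  4.000e-01]), 0.86)]
(array([   1.6, -136.6,   42.6]), 89, np.float64(0.54))
top tin [(array([516.6, 409.1,  -1. ]), 0.84)]
top knob [(array([ 510.8, -459.1,    0.6]), 0.66)]
top crimper [(array([790.5,  19.2,  -1.2]), 0.8)]
top drawer_unit [(array([4.713e+02, 1.810e+01, 1.000e-01]), 0.57)]
top pad [(array([ 538. , -207.2,   -6.6]), 0.67)]
top pulley [(array([ 540.3, -136.2,    4.6]), 0.78)]
side tin [(array([516.2, 409.7,  -1.3]), 0.76)]
side knob [(array([ 510.2, -452.5,    1.5]), 0.83)]
side crimper [(array([788.8,  25. ,   0.9]), 0.85)]
side drawer_unit [(array([466.5,  17.6,   2.1]), 0.79)]
side pad [(array([ 536.8, -203.5,   -0.8]), 0.76)]
side pulley [(array([ 533.7, -132.5,   -1.5]), 0.74)]
```

View pics/f1.png

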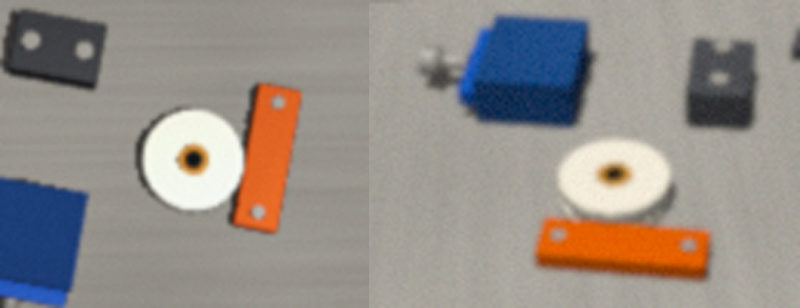

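Run:
```python
from h import *
print(abs(readout.state()['qvel']).max()); env.job_done()
```

```text
0.0020069118648492505
the job is handed in; nothing more can be done
```

I pushed the pulley, flat on the bench, through the gap and on until its rim met the orange pad. I used two half-open fingers as a cradle, then backed the arm off, raised it clear and handed the job in at about 16 s.

- **Contact with the pad:** the push force rose to about 11 N on contact, up from 1–2 N of sliding force. A circle fit in the top view puts the pulley's centre 136.6 mm from the gap's centre along the passage. About 136 mm was expected for contact with the pad, and the top and side pictures show the rim touching it and the pulley lying flat.
- **Other things:** the drawer looks shut. The tin, knob and crimper read within the networks' few mm of where they started; the crimper was first located only at t ≈ 3 s.
- **Disagreements:** the top and side cameras differ by about 8 mm on the pulley's position across the passage. The circle fit gave a radius of 42.6 mm instead of 45 mm. While the pulley was in the gap the arm hid it from above at times, so there I went by the arm's position and the low force.

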